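Knock out a weld test coupon and hold its root side to the inspection camera

ROBOT

A 6-joint arm with a two-finger parallel gripper is mounted at the origin on a cart in front of the work surface, level with it; the furniture and walls round the work are solid. World frame = base frame: x ahead of the robot, y to its left, z up, the work surface at z = 0. Lengths are in m, angles in degrees, forces in N, time in s.
With the tool pointing down it reaches from about 0.375 to 0.9 m from the base axis. Payload 3.1 kg.
Tool frame: the origin (TCP) lies at the very end of the fingers, on their centre line; the grasp point (between the pads) lies 19 mm behind it; z points along the fingers, y is the line along which they close (so a half turn about z gives the same grasp; the last joint's range is limited). The gripper opens to 87 mm and grips with 3 to 60 N. Pads are 19 mm wide; open, the fingers measure 117 mm over their backs; the gripper's body (75 mm by 190 mm) begins 51 mm behind the grasp point.
Start: joints at [63.34, 30.224, 82.088, -0, 67.689, -10.227], TCP at [0.177, 0.599, 0.223] pointing down, gripper open.
Joint ranges: [-176.69, 176.69], [-43.24, 126.21], [12.49, 139.97], [-82, 262], [0, 151.66], [-163.58, 163.58]. Speed limits (degrees/s): [159.86, 159.86, 180, 180, 180, 180].

INTERFACE

Orientations are given as a 3x3 rotation matrix whose columns are the frame's x, y, z axes.
In Python, from rig import bot gives the robot as it stands.
- The arm moves only by the tool move_arm, never from a script. Its argument "increments" is a list of rows, each an object with "xyz": the shift along the tool's x, y, z in mm, a list of three; "roll": the turn about the tool's z in rad; "grip": the opening in per cent of the stroke, from 0 (shut) to 100 (fully open). A call has 1 to 5 rows; each row shifts and turns the commanded pose from where the row before left it, along the tool's axes as they then stand; what a row does not reach is not made up. A row lasts 1/12 s, in which the tool goes at most 41.7 mm and 7.16 degrees, less where a joint would pass 70% of its speed; a pose out of reach is approached as far as the arm can. A call is refused whole if a number of a shift passes 41.7 or a number of a turn 0.125, either way. A call with a gripper value outside its range is refused whole. The fingers move at their own pace and stop on an object; the grip force is fixed at half the most. Time passes only in rows, so rows that do not move let the fingers close. It gives the time, the measured TCP pose, the force, the opening and the grip force at its end, in the units of the state.
- bot.read_state(): the state, without advancing time (a new reading comes with each control period).
- bot.capture(name): name is "scene" or "top" or "wrist"; returns (picture, depth): 420x560x3 uint8, red, green, blue; 420x560 float32, m along the optical axis (not along the pixel's ray), 0 where there is no reading.
- bot.camera_model(name): a dict with "intrinsics" (3x3 intrinsics, pixels), "rvec" (rotation vector, rad) and "tvec" (3), from world to camera coordinates, as OpenCV has them; the wrist camera has in their place "tool_from_camera" (4x4, takes a point from camera to tool coordinates, whose origin is the TCP and whose axes are the flange's). Camera axes: x right, y down, z forward; pixel columns grow to the right and rows downward; lengths in m; the calibration is good to about 2 mm. The wrist camera is an equidistant fisheye: a pixel r from the principal point sees the ray r / f radians off the axis. A picture is of the moment at which its call begins: read the wrist's pose just before it. camera_model takes no time and is no camera call.
- bot.hand_in(): hands the job in; it is judged then, once.
Trained networks look in the newest picture that a camera, given by its name, has taken for a name from the list of things; names that differ only in an ending like _2 or _b are one class to them, and where a whole thing is asked for, a point or a joint stands for the part that bears it (a point fixed in the world has none). Each returns a list of dicts, best first, with "conf" (0 to 1); they miss things now and then, are a little off and sometimes report something else, mostly with a low value. They report only what shows in the picture. A call takes as long as a camera call. They do not tell look-alikes from the thing itself.
- bot.spot_in(label, camera): "at" ([x, y, z] in m, in the coordinates of the camera as it stood for that picture, good to about 4 mm: the middle of the surface that is visible of it).
- bot.trace(label, camera): "mask" (420x560 bool, what is visible of it).
The state is a dict: "time_s": time; "joint_positions": joint angles; "qvel": joint speeds; "tau": joint torques, N m; "position": TCP position; "tcp_rot": TCP orientation; "force": force on the tool from outside, world axes, zero at the start; "moment": the same for the moment, N m; "opening": opening from 0.0 (shut) to 1.0 (fully open); "grasp_force": force on a finger pad.
Only numpy, scipy, OpenCV 4.12 (cv2) and the standard library are available. Lean on these libraries where they do the work, as an engineer would, in place of code of your own. Each camera call takes 0.05 s, during which the arm holds its last target. There are 200 camera calls.

TASK

The welded test coupon lies sunk in the nest of the knock-out fixture: push the fixture's pedal down to its stop so that the ejector pins lift the coupon clear, then take the coupon across its width and show its underside (the weld root) to the inspection camera. Hold it centred on the line of sight, 12 cm in front of the lens and square to it, still the same side up, with its long edges level across the picture. Finish while still holding it there, steady; do not drop the coupon, do not touch the camera and leave the other things on the table where they are.

Things in the scene. Friction and masses are not known exactly. Their poses are not given: they have to be found in the camera images.
- coupon_center (a point): centre of the loose weld test coupon: a dark flat steel bar 50 x 120 x 10 mm (x width, y length, z thickness), about 0.5 kg, with a grey butt-weld bead across the middle of its top that stands up 3 mm and is 45 mm long along x. Its z axis points up out of its top side. It starts lying level in the pocket of the fixture, its top 1 mm below the rim, so that it cannot be gripped until it is lifted; gripped across the 50 mm width at mid-length it is balanced.
- fixture: knock-out fixture, fixed to the table: steel nest block 74 mm (x) by 150 mm (y) on blue risers over a base plate. Origin on the table under the middle of the pocket; -x is the side of the pedal, z up. The pocket is 53 x 123 mm, long side along y, floor at 58 mm and rim at 69 mm above the table. Below and in front of the nest nothing but the pedal is higher than 35 mm.
- pedal (a joint): angle of the sprung pedal lever in rad: 0 at rest (up), 0.40 at its lower stop. It takes about 10 N on the tread to lift the coupon and 12 to 16 N to reach the stop; let go, it springs back up.
- pedal_pad (a point): centre of the upper face of the pedal's black rubber tread, 46 mm along the lever and 60 mm wide, at the end of the yellow lever, 150 mm in front (-x) of the fixture's origin at rest, 161 mm at the stop. At rest it is 71 mm above the table and slopes down 20 degrees towards the nest; at the stop it is nearly level and 31 mm above the table. It swings about a pin 55 mm in front of the fixture's origin, 24 mm above the table.
- ejector (a joint): lift of the ejector in m: 0 down; four pins under the coupon, pushed up by the pedal's heel to about 0.022 with the pedal at its stop. A friction catch keeps it up when the pedal springs back, with the coupon lying on it level and loose, underside about 80 mm above the table (11 mm above the rim); more than about 3 N down on the coupon may push it back down.
- camera_head: inspection camera, a dark finned housing with a white ring light 74 mm across, in a grey yoke fixed to the table. Origin at the centre of the lens front, 181 mm above the table; z points out of the lens along its line of sight, which leans 20 degrees from straight up, roughly towards the robot; y is level and runs across the picture.
- camera_stand: base of that camera: grey plate 110 x 100 mm with two uprights, origin on the table under the tilt axis of the yoke.
- view_point (a point): the point 120 mm in front of the lens on its line of sight, where the coupon's centre is to be held; axes as those of the camera: z away from the lens, y level across the picture.
- stand_post (a point): top of the upright steel post (16 mm thick, 330 mm high, on a red foot 60 mm across) on which a face shield hangs, between the fixture and the camera; always in the same place; go round it on the robot's side.
- chipping_hammer: bystander: chipping hammer with a spring handle, lying, 218 x 130 x 18 mm
- locking_pliers: bystander: locking pliers, lying, 49 x 193 x 15 mm
- tape_measure: bystander: yellow tape measure, standing, 36 x 79 x 69 mm
- marker1: bystander: red marker, lying, 138 mm long, 14 mm thick
- parts_tin: bystander: red tin, 74 x 116 x 34 mm
- mug: bystander: white mug, 82 mm wide, 91 mm high
There are look-alikes about, which are no part of the job. What is shaped like the part that bears coupon_center but brown is not meant.

How it is judged (in metres and radians):
On the way, in this order (a step that is already met when the one before it is completed fails the run):
1. the pedal is pushed down to its stop and the coupon stands lifted on the ejector (value of joint pedal above 0.375 rad and value of joint ejector above 0.018 m), for 0.1 s.
2. the coupon is gripped and lifted well clear of the fixture (height (world z) of coupon_center above 0.14 m and contact force between the fingers and coupon above 1 N), for 0.2 s.
At the end, for the whole second after the job is handed in: The fingers alone hold the coupon at rest, its centre within 20 mm (each way) of the point 120 mm in front of the lens on its line of sight, its underside towards the lens and square to the line of sight within 10 degrees, its long side along the picture's level direction within 10 degrees (x of coupon_center in the frame of view_point between -0.02 and 0.02 m and y of coupon_center in the frame of view_point between -0.02 and 0.02 m and z of coupon_center in the frame of view_point between -0.02 and 0.02 m and angle between the z axis of coupon_center and the z axis of view_point, either way round below 0.175 rad and angle between the y axis of coupon_center and the y axis of view_point, either way round below 0.175 rad and angle between coupon_center's own z axis and vertical below 1 rad and contact force between the fingers and coupon above 1 N and contact force between coupon and fixture below 0.1 N and contact force between coupon and camera_stand below 0.1 N and linear speed of coupon below 0.02 m/s and angular speed of coupon below 0.15 rad/s); the arm keeps its last pose, push and grip.
It fails at once if the camera is touched by the arm, the fingers or the coupon (contact force between any of the arm, the fingers, coupon and camera_stand above 0.5 N).
It fails at once if the coupon is dropped (height (world z) of coupon_center below 0.05 m).
It fails at once if a bystander is moved by more than 30 mm (distance of any of chipping_hammer, locking_pliers, tape_measure, marker1, parts_tin, mug from where it was at the start of the episode above 0.03 m).
It also fails if it takes over 48 s, if anything falls off the work surface, if the arm or the gripper's body presses on something with over 40 N, if the wrist force passes 120 N, or if a joint passes its speed limit or range.

## Working session

There is one attempt and no reset: what is moved stays moved. The work goes in short steps, Python scripts to look and compute and a tool call to move; the robot and the scene stay as the last step left them, time stands still between calls to the robot, and variables do not carry over. Pictures are saved under pics/ and viewed, at most 10 in all, crops included, and the job is handed in when it is done.

Besides the shell and the picture viewer there is one more tool, called after ">>>" as a command line: name --argument value ..., lists and objects as JSON in quotes. move_arm: Moves the arm, as the interface text tells. Its arguments: {"type":"object","properties":{"increments":{"type":"array"}},"required":["increments"]}

```bash
mkdir -p pics; cat > h.py <<'E'
import numpy as np, cv2
from rig import bot
def cap(n,save=None):
    s=bot.read_state(); im,d=bot.capture(n)
    if save: cv2.imwrite('pics/'+save+'.png',im[:,:,::-1])
    return s,im,d
def ext(n):
    m=bot.camera_model(n); R=cv2.Rodrigues(np.array(m['rvec'],float))[0]
    return np.array(m['intrinsics']),R,np.array(m['tvec'],float).ravel()
def w(n,p):
    K,R,t=ext(n); return (np.asarray(p)-t)@R
def px(n,p):
    K,R,t=ext(n); c=R@np.asarray(p)+t; q=K@c; return q[:2]/q[2]
def cloud(n,d):
    K,R,t=ext(n); v,u=np.indices(d.shape)
    c=np.stack([(u-K[0,2])/K[0,0]*d,(v-K[1,2])/K[1,1]*d,d],-1)
    return (c-t)@R
E
python3 - <<'E'
from h import *
np.set_printoptions(precision=3,suppress=True)
s=bot.read_state(); print(s['time_s'],s['position'],s['tcp_rot'],s['opening'],s['force'])
ims=[]
for n in ['scene','top']:
    _,im,d=cap(n,n); np.save(n+'_d.npy',d)
    K,R,t=ext(n); print(n,-R.T@t,K[0,0])
    for l in ['coupon_center','fixture','pedal_pad','camera_head','camera_stand','stand_post','chipping_hammer','locking_pliers','tape_measure','marker1','parts_tin','mug']:
        for r in bot.spot_in(l,n)[:3]:
            p=w(n,r['at']); print(l,round(r['conf'],2),p,px(n,p).round())
E
```

```text
0.0 [0.176 0.599 0.222] [[-0.959  0.283 -0.001]
 [ 0.283  0.959 -0.002]
 [ 0.    -0.002 -1.   ]] 0.9999100700071508 [-0.002  0.649 -0.243]
scene [-0.411  1.054  1.566] 527.6830446891131
coupon_center 0.57 [ 0.62  -0.305  0.066] [300. 192.]
coupon_center 0.55 [ 0.338 -0.188  0.011] [338. 247.]
fixture 0.75 [ 0.598 -0.262  0.033] [298. 205.]
camera_head 0.83 [0.624 0.252 0.175] [204. 249.]
camera_stand 0.65 [0.635 0.256 0.059] [204. 269.]
chipping_hammer 0.66 [0.323 0.102 0.013] [295. 294.]
locking_pliers 0.43 [0.442 0.239 0.012] [247. 301.]
mug 0.76 [ 0.37  -0.503  0.066] [375. 192.]
top [ 0.453 -0.044  1.376] 409.0493201938137
coupon_center 0.91 [ 0.382 -0.168  0.006] [306. 255.]
coupon_center 0.71 [ 0.62  -0.31   0.068] [353. 182.]
fixture 0.85 [ 0.563 -0.292  0.022] [344. 201.]
fixture 0.47 [0.378 0.12  0.013] [219. 254.]
pedal_pad 0.72 [ 0.485 -0.295  0.067] [348. 224.]
camera_head 0.86 [0.634 0.241 0.179] [173. 169.]
camera_stand 0.73 [0.639 0.228 0.12 ] [182. 171.]
camera_stand 0.45 [ 0.389 -0.49   0.058] [407. 255.]
chipping_hammer 0.56 [0.377 0.12  0.018] [219. 255.]
chipping_hammer 0.29 [0.383 0.311 0.035] [160. 252.]
locking_pliers 0.83 [0.455 0.242 0.015] [183. 230.]
tape_measure 0.71 [0.523 0.33  0.062] [153. 209.]
tape_measure 0.35 [ 0.465 -0.042  0.012] [269. 229.]
marker1 0.53 [ 0.464 -0.044  0.01 ] [269. 230.]
marker1 0.51 [0.455 0.241 0.011] [183. 231.]
parts_tin 0.58 [0.385 0.312 0.036] [159. 252.]
mug 0.59 [ 0.387 -0.495  0.053] [408. 256.]
mug 0.55 [ 0.486 -0.295  0.072] [348. 224.]
mug 0.45 [0.521 0.334 0.064] [152. 209.]
```

View pics/top.png

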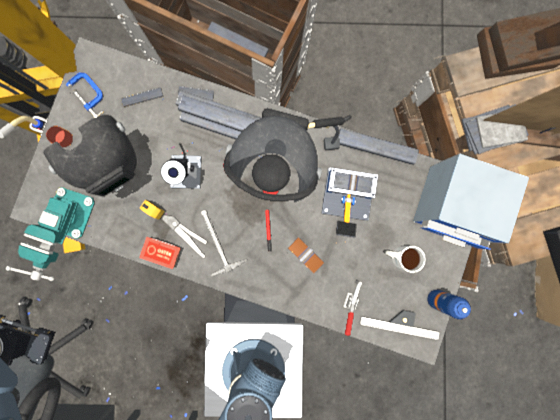

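```bash
python3 - <<'E'
from h import *
np.set_printoptions(precision=4,suppress=True)
d=np.load('top_d.npy'); P=cloud('top',d); im=cv2.imread('pics/top.png')
c=im[140:270,300:400]; cv2.imwrite('pics/crop.png',cv2.resize(c,None,fx=4.5,fy=4.5,interpolation=cv2.INTER_CUBIC))
# nest rim
def rect(lo,hi,z0,z1):
    m=(P[...,0]>lo[0])&(P[...,0]<hi[0])&(P[...,1]>lo[1])&(P[...,1]<hi[1])&(P[...,2]>z0)&(P[...,2]<z1)
    q=P[m]; r=cv2.minAreaRect(q[:,:2].astype(np.float32)); print(len(q),q.mean(0),r)
rect((.55,-.42),(.72,-.2),.055,.08)
rect((.42,-.36),(.54,-.22),.05,.09)
rect((.52,.12),(.75,.36),.13,.22)
rect((.52,.12),(.75,.36),.005,.03)
rect((.3,-.15),(.8,.12),.25,.36)
# pca normal of head ring
for v in range(150,190,4): print(v,[ '%.0f'%(1000*z) for z in P[v,150:200:4,2]])
E
```

```text
1081 [ 0.6219 -0.3105  0.0675] ((0.6225979924201965, -0.31105321645736694), (0.15042786300182343, 0.07497645914554596), 82.27765655517578)
305 [ 0.4752 -0.2898  0.0696] ((0.4825567901134491, -0.2915390431880951), (0.0613279864192009, 0.0669717937707901), 82.91133880615234)
531 [0.6306 0.2394 0.1771] ((0.6343424916267395, 0.2414976805448532), (0.073892742395401, 0.07935240119695663), 87.1948471069336)
541 [0.6472 0.2255 0.0096] ((0.6355304718017578, 0.23996400833129883), (0.239796444773674, 0.22833578288555145), 89.75968933105469)
1608 [ 0.6419 -0.0487  0.3475] ((0.6669352650642395, -0.04432426393032074), (0.22528716921806335, 0.2143380045890808), 81.4312744140625)
150 ['-1', '-2', '-5', '-8', '-5', '1', '2', '-2', '0', '-2', '2', '-4', '1']
154 ['-3', '-2', '-6', '-1', '0', '-1', '-4', '1', '5', '-2', '-3', '-0', '-3']
158 ['0', '2', '-4', '-0', '-6', '5', '115', '104', '108', '106', '11', '6', '14']
162 ['2', '-1', '4', '-1', '189', '187', '187', '186', '175', '128', '9', '8', '11']
166 ['-1', '1', '-3', '183', '182', '185', '186', '186', '1376', '122', '122', '56', '8']
170 ['-2', '-3', '-0', '182', '180', '183', '183', '184', '176', '174', '114', '51', '10']
174 ['-3', '5', '-4', '174', '176', '178', '177', '174', '179', '170', '9', '51', '15']
178 ['-4', '3', '0', '3', '169', '170', '174', '170', '175', '6', '10', '9', '12']
182 ['3', '-1', '1', '-1', '0', '166', '172', '167', '11', '9', '6', '5', '5']
186 ['-9', '5', '0', '-1', '-6', '-4', '9', '7', '7', '5', '1376', '17', '7']
```

View pics/crop.png

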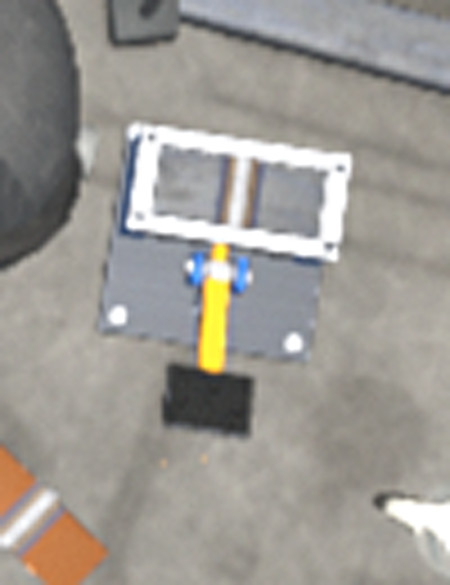

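View pics/scene.png

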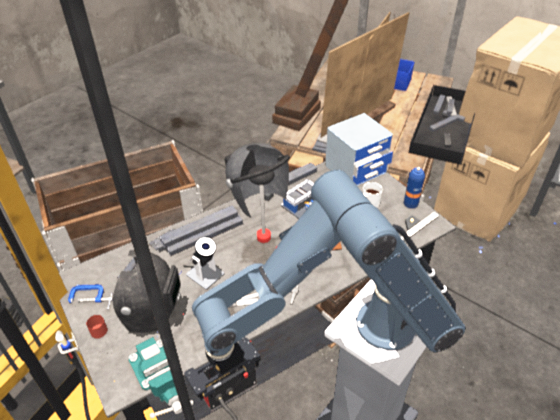

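The top picture shows two coupon-like bars. The dark one with a grey bead sits in the nest at (353,182). The brown one lies on the table at (306,255), so it is the look-alike. The crop confirms the dark bar in the nest, with the yellow lever and black tread at (346,228). The camera ring is at (173,172), the shield at (272,160) and its red foot near (268,190). I choose the dark bar.

```bash
python3 - <<'E'
from h import *
np.set_printoptions(precision=4,suppress=True)
for n in ['top','scene']:
    cap(n); d=np.load(n+'_d.npy'); P=cloud(n,d)
    im=cv2.imread(f'pics/{n}.png').astype(int)
    m=(np.hypot(P[...,0]-.632,P[...,1]-.241)<.05)&(P[...,2]>.15)&(P[...,2]<.205)&(im.min(-1)>190)
    q=P[m]; c=q.mean(0)
    for _ in range(3):
        A=np.c_[q[:,:2]-c[:2],np.ones(len(q))]; s=np.linalg.lstsq(A,q[:,2],rcond=None)[0]
        r=np.abs(A@s-q[:,2]); q=q[r<.006]
    nn=np.array([-s[0],-s[1],1]);nn/=np.linalg.norm(nn)
    print(n,m.sum(),len(q),'centroid',c,'minmaxmid',(q.min(0)+q.max(0))/2,'n',nn,'tilt',np.degrees(np.arccos(nn[2])),'az',np.degrees(np.arctan2(nn[1],nn[0])))
    for l in ['camera_stand']:
        for r in bot.trace(l,n)[:1]:
            q=P[r['mask']&(P[...,2]>-.01)]; 
            b=q[(q[:,2]>.003)&(q[:,2]<.022)]; print(len(b),cv2.minAreaRect(b[:,:2].astype(np.float32)))
            u=q[(q[:,2]>.03)]; print(u.min(0),u.max(0))
    # shield lower extents
    m=(P[...,0]>.45)&(P[...,0]<.85)&(P[...,1]>-.2)&(P[...,1]<.12)&(P[...,2]>.1)
    q=P[m]; print('shield',q.min(0),q.max(0)); 
    f=(im[...,2]>150)&(im[...,1]<60)&(np.hypot(P[...,0]-.62,P[...,1]+.04)<.1); print('foot',P[f].mean(0))
    m=(P[...,2]>.1)&(P[...,0]>.4)&(P[...,0]<1.0)&(P[...,1]>.3)&(P[...,1]<.75); q=P[m]; print('left stuff',q.min(0),q.max(0))
E
```

```text
top 354 350 centroid [0.6266 0.2423 0.1785] minmaxmid [0.6259 0.2441 0.1786] n [-0.3516  0.0116  0.9361] tilt 20.59739763854606 az 178.1063168858863
445 ((0.6588077545166016, 0.23719200491905212), (0.09643899649381638, 0.1183321475982666), 87.28748321533203)
[ 0.4534 -0.0437  0.0303] [0.6833 0.2784 1.3755]
shield [ 0.4534 -0.1999  0.1693] [0.7767 0.0729 1.3755]
foot [ 0.5911 -0.0641  0.0312]
left stuff [0.4001 0.3794 0.1   ] [1.     0.7048 0.4   ]
scene 245 197 centroid [0.6251 0.2439 0.18  ] minmaxmid [0.625  0.2443 0.1798] n [-0.33   -0.0367  0.9433] tilt 19.39185849395277 az -173.6619851541338
429 ((0.6986587643623352, 0.23396892845630646), (0.11106382310390472, 0.2243727296590805), 76.29933166503906)
[-0.4107  0.2058  0.03  ] [0.6768 1.0543 1.5657]
shield [ 0.5248 -0.1699  0.1001] [0.7686 0.078  0.4416]
foot [ 0.5875 -0.0265  0.0193]
left stuff [0.4002 0.3821 0.1   ] [0.9999 0.7078 0.6738]
```

```bash
cat > plan.py <<'E'
from h import *
import json
from scipy.spatial.transform import Rotation as Ro
def plan(wps,grip,roll=0.0,vmax=40,rmax=0.12,R=None,p=None):
    """wps: world points; roll total tool roll (rad) spread from start. prints rows"""
    s=bot.read_state()
    p=np.array(s['position']) if p is None else np.array(p,float); R=np.array(s['tcp_rot']) if R is None else R
    rows=[]; left=roll
    for t in wps:
        t=np.array(t,float)
        while np.linalg.norm(t-p)>.0006 or (left and t is wps[-1]):
            dv=t-p; L=np.linalg.norm(dv); k=max(1,int(np.ceil(L*1000/vmax)))
            st=np.round(R.T@dv/k*1000,1); r=round(float(np.clip(left,-rmax,rmax)),3); left=round(left-r,3)
            rows.append(dict(xyz=st.tolist(),roll=r,grip=grip)); p=p+R@st/1000; R=R@Ro.from_rotvec([0,0,r]).as_matrix()
    while abs(left)>1e-3:
        r=round(float(np.clip(left,-rmax,rmax)),3); left-=r; rows.append(dict(xyz=[0,0,0],roll=r,grip=grip)); R=R@Ro.from_rotvec([0,0,r]).as_matrix()
    for i in range(0,len(rows),5): print(json.dumps(rows[i:i+5]).replace(' ',''))
    print(len(rows),p,R[:,1])
E
python3 - <<'E'
from plan import *
plan([(.395,.1,.2),(.41,-.1,.2),(.468,-.29,.13),(.468,-.29,.085)],0,1.419)
E
```

```text
[{"xyz":[-25.0,-29.8,1.6],"roll":0.12,"grip":0},{"xyz":[-28.4,-26.6,1.6],"roll":0.12,"grip":0},{"xyz":[-31.4,-23.0,1.6],"roll":0.12,"grip":0},{"xyz":[-33.9,-19.1,1.6],"roll":0.12,"grip":0},{"xyz":[-36.0,-14.9,1.6],"roll":0.12,"grip":0}]
[{"xyz":[-37.5,-10.5,1.6],"roll":0.12,"grip":0},{"xyz":[-38.5,-5.9,1.6],"roll":0.12,"grip":0},{"xyz":[-38.9,-1.2,1.6],"roll":0.12,"grip":0},{"xyz":[-38.8,3.4,1.6],"roll":0.12,"grip":0},{"xyz":[-38.1,8.1,1.6],"roll":0.12,"grip":0}]
[{"xyz":[-36.9,12.6,1.6],"roll":0.12,"grip":0},{"xyz":[-35.1,16.9,1.7],"roll":0.099,"grip":0},{"xyz":[-33.2,20.2,1.6],"roll":0.0,"grip":0},{"xyz":[-33.3,20.3,1.7],"roll":0.0,"grip":0},{"xyz":[-32.7,7.0,-0.0],"roll":0.0,"grip":0}]
[{"xyz":[-32.7,6.9,-0.0],"roll":0.0,"grip":0},{"xyz":[-32.7,7.0,-0.0],"roll":0.0,"grip":0},{"xyz":[-32.7,6.9,-0.0],"roll":0.0,"grip":0},{"xyz":[-32.7,7.0,-0.0],"roll":0.0,"grip":0},{"xyz":[-32.6,6.9,-0.1],"roll":0.0,"grip":0}]
[{"xyz":[-30.1,13.8,11.7],"roll":0.0,"grip":0},{"xyz":[-30.1,13.9,11.7],"roll":0.0,"grip":0},{"xyz":[-30.1,13.8,11.7],"roll":0.0,"grip":0},{"xyz":[-30.1,13.9,11.6],"roll":0.0,"grip":0},{"xyz":[-30.0,13.8,11.7],"roll":0.0,"grip":0}]
[{"xyz":[-30.1,13.9,11.6],"roll":0.0,"grip":0},{"xyz":[0.0,-0.0,22.5],"roll":0.0,"grip":0},{"xyz":[0.0,-0.0,22.5],"roll":0.0,"grip":0}]
28 [ 0.46800194 -0.29001965  0.08504396] [ 9.90899889e-01 -1.34600926e-01  1.43477555e-06]
```

>>> move_arm --increments '[{"xyz": [-25.0, -29.8, 1.6], "roll": 0.12, "grip": 0}, {"xyz": [-28.4, -26.6, 1.6], "roll": 0.12, "grip": 0}, {"xyz": [-31.4, -23.0, 1.6], "roll": 0.12, "grip": 0}, {"xyz": [-33.9, -19.1, 1.6], "roll": 0.12, "grip": 0}, {"xyz": [-36.0, -14.9, 1.6], "roll": 0.12, "grip": 0}]'

```text
time_s: 1.92
position: [0.2549, 0.4196, 0.2146]
tcp_rot: [[-0.628, 0.778, 0.001], [0.778, 0.628, 0.0], [-0.0, 0.001, -1.0]]
force: [1.0, 0.2, -0.4]
opening: 0.709
grasp_force: 0.0
```

>>> move_arm --increments '[{"xyz": [-37.5, -10.5, 1.6], "roll": 0.12, "grip": 0}, {"xyz": [-38.5, -5.9, 1.6], "roll": 0.12, "grip": 0}, {"xyz": [-38.9, -1.2, 1.6], "roll": 0.12, "grip": 0}, {"xyz": [-38.8, 3.4, 1.6], "roll": 0.12, "grip": 0}, {"xyz": [-38.1, 8.1, 1.6], "roll": 0.12, "grip": 0}]'

```text
time_s: 2.33
position: [0.3331, 0.2411, 0.2068]
tcp_rot: [[-0.079, 0.997, 0.001], [0.997, 0.079, 0.0], [0.0, 0.001, -1.0]]
force: [1.3, 0.6, -0.3]
opening: 0.327
grasp_force: 0.0
```

>>> move_arm --increments '[{"xyz": [-36.9, 12.6, 1.6], "roll": 0.12, "grip": 0}, {"xyz": [-35.1, 16.9, 1.7], "roll": 0.099, "grip": 0}, {"xyz": [-33.2, 20.2, 1.6], "roll": 0.0, "grip": 0}, {"xyz": [-33.3, 20.3, 1.7], "roll": 0.0, "grip": 0}, {"xyz": [-32.7, 7.0, 0], "roll": 0.0, "grip": 0}]'

```text
time_s: 2.75
position: [0.401, 0.064, 0.2004]
tcp_rot: [[0.136, 0.991, 0.005], [0.991, -0.136, -0.001], [-0.0, 0.005, -1.0]]
force: [0.3, -0.1, 0.5]
opening: 0.018
grasp_force: 0.0
```

>>> move_arm --increments '[{"xyz": [-32.7, 6.9, 0], "roll": 0.0, "grip": 0}, {"xyz": [-32.7, 7.0, 0], "roll": 0.0, "grip": 0}, {"xyz": [-32.7, 6.9, 0], "roll": 0.0, "grip": 0}, {"xyz": [-32.7, 7.0, 0], "roll": 0.0, "grip": 0}, {"xyz": [-32.6, 6.9, 0], "roll": 0.0, "grip": 0}]'

```text
time_s: 3.17
position: [0.41, -0.1018, 0.2002]
tcp_rot: [[0.135, 0.991, 0.001], [0.991, -0.135, -0.0], [-0.0, 0.001, -1.0]]
force: [-0.2, 1.0, 0.6]
opening: 0.005
grasp_force: 0.0
```

Tracking is good; on to the pedal.

>>> move_arm --increments '[{"xyz": [-30.1, 13.8, 11.7], "roll": 0.0, "grip": 0}, {"xyz": [-30.1, 13.9, 11.7], "roll": 0.0, "grip": 0}, {"xyz": [-30.1, 13.8, 11.7], "roll": 0.0, "grip": 0}, {"xyz": [-30.1, 13.9, 11.6], "roll": 0.0, "grip": 0}, {"xyz": [-30.0, 13.8, 11.7], "roll": 0.0, "grip": 0}]'

```text
time_s: 3.58
position: [0.4587, -0.2603, 0.1411]
tcp_rot: [[0.135, 0.991, 0.001], [0.991, -0.135, -0.0], [-0.0, 0.001, -1.0]]
force: [0.5, -0.3, 0.2]
opening: 0.004
grasp_force: 0.0
```

>>> move_arm --increments '[{"xyz": [-30.1, 13.9, 11.6], "roll": 0.0, "grip": 0}, {"xyz": [0, 0, 22.5], "roll": 0.0, "grip": 0}, {"xyz": [0, 0, 22.5], "roll": 0.0, "grip": 0}, {"xyz": [0, 0, 5], "roll": 0.0, "grip": 0}]'

```text
time_s: 3.92
position: [0.4664, -0.2895, 0.0769]
tcp_rot: [[0.136, 0.991, -0.004], [0.991, -0.136, 0.004], [0.003, -0.005, -1.0]]
force: [0.4, 0.3, -0.7]
opening: 0.005
grasp_force: 0.0
```

>>> move_arm --increments '[{"xyz": [0, 0, 10], "roll": 0.0, "grip": 0}, {"xyz": [0, 0, 10], "roll": 0.0, "grip": 0}, {"xyz": [0, 0, 10], "roll": 0.0, "grip": 0}]'

```text
time_s: 4.17
position: [0.4667, -0.2894, 0.0515]
tcp_rot: [[0.132, 0.991, -0.003], [0.991, -0.132, 0.0], [-0.0, -0.003, -1.0]]
force: [-7.8, -0.0, 14.9]
opening: 0.008
grasp_force: 6.2
```

>>> move_arm --increments '[{"xyz": [0, 0, 8], "roll": 0.0, "grip": 0}, {"xyz": [0, 0, 6], "roll": 0.0, "grip": 0}, {"xyz": [0, 0, 4], "roll": 0.0, "grip": 0}]'

```text
time_s: 4.42
position: [0.4645, -0.2888, 0.0335]
tcp_rot: [[0.131, 0.991, -0.007], [0.991, -0.131, 0.002], [0.001, -0.007, -1.0]]
force: [-12.8, -0.6, 15.1]
opening: 0.006
grasp_force: 8.0
```

>>> move_arm --increments '[{"xyz": [0, 0, 2], "roll": 0.0, "grip": 0}, {"xyz": [0, 0, 2], "roll": 0.0, "grip": 0}]'

```text
time_s: 4.58
position: [0.4643, -0.2888, 0.0304]
tcp_rot: [[0.131, 0.991, -0.007], [0.991, -0.131, 0.002], [0.001, -0.008, -1.0]]
force: [-14.5, -0.1, 32.2]
opening: 0.005
grasp_force: 16.6
```

>>> move_arm --increments '[{"xyz": [0, 0, 0], "roll": 0.0, "grip": 0}, {"xyz": [0, 0, 0], "roll": 0.0, "grip": 0}, {"xyz": [0, 0, 0], "roll": 0.0, "grip": 0}]'

```text
time_s: 4.83
position: [0.4644, -0.2888, 0.0309]
tcp_rot: [[0.131, 0.991, -0.007], [0.991, -0.131, 0.002], [0.001, -0.007, -1.0]]
force: [-12.8, -0.3, 20.2]
opening: 0.008
grasp_force: 10.5
```

```bash
python3 - <<'E'
from h import *
np.set_printoptions(precision=4,suppress=True)
_,im,d=cap('top'); P=cloud('top',d); c=np.array([.6225,-.311]); a=np.array([.991,-.134])
b=np.array([.134,.991]); q=P[...,:2]-c; u=q@a; v=q@b
for lo,hi in [(-.055,-.03),(.03,.055),(-.055,.055)]:
    m=(abs(u)<.018)&(v>lo)&(v<hi)&(P[...,2]<.13); print(m.sum(),np.median(P[m][:,2]))
E
```

```text
86 0.08889336612184318
89 0.08799746894256011
391 0.08886743662483618
```

>>> move_arm --increments '[{"xyz": [0, 0, 2], "roll": 0.0, "grip": 0}, {"xyz": [0, 0, 0], "roll": 0.0, "grip": 0}, {"xyz": [0, 0, 0], "roll": 0.0, "grip": 0}]'

```text
time_s: 5.13
position: [0.4643, -0.2889, 0.0304]
tcp_rot: [[0.131, 0.991, -0.007], [0.991, -0.131, 0.001], [0.0, -0.007, -1.0]]
force: [-13.5, 0.9, 30.7]
opening: 0.006
grasp_force: 16.0
```

```bash
python3 - <<'E'
from plan import *
y=np.array([.9909,-.1346,0]);R=np.c_[np.cross(y,[0,0,-1]),y,[0,0,-1]]
plan([(.468,-.29,.15),(.6225,-.311,.15),(.6225,-.311,.105)],100,0,R=R,p=(.468,-.29,.026))
E
```

```text
[{"xyz":[0.0,0.0,-31.0],"roll":0.0,"grip":100},{"xyz":[0.0,0.0,-31.0],"roll":0.0,"grip":100},{"xyz":[0.0,0.0,-31.0],"roll":0.0,"grip":100},{"xyz":[0.0,0.0,-31.0],"roll":0.0,"grip":100},{"xyz":[-0.0,39.0,0.0],"roll":0.0,"grip":100}]
[{"xyz":[-0.0,39.0,0.0],"roll":0.0,"grip":100},{"xyz":[-0.0,39.0,0.0],"roll":0.0,"grip":100},{"xyz":[-0.0,38.9,0.0],"roll":0.0,"grip":100},{"xyz":[-0.0,0.0,22.5],"roll":0.0,"grip":100},{"xyz":[-0.0,0.0,22.5],"roll":0.0,"grip":100}]
10 [ 0.62248131 -0.31098414  0.105     ] [ 0.9909 -0.1346  0.    ]
```

>>> move_arm --increments '[{"xyz": [0, 0, -20], "roll": 0.0, "grip": 0}, {"xyz": [0, 0, -31], "roll": 0.0, "grip": 0}, {"xyz": [0, 0, -31], "roll": 0.0, "grip": 100}, {"xyz": [0, 0, -42], "roll": 0.0, "grip": 100}, {"xyz": [0, 39, 0], "roll": 0.0, "grip": 100}]'

```text
out of range: row 4 has -42, outside -41.7 to 41.7
```

>>> move_arm --increments '[{"xyz": [0, 0, -20], "roll": 0.0, "grip": 0}, {"xyz": [0, 0, -31], "roll": 0.0, "grip": 0}, {"xyz": [0, 0, -31], "roll": 0.0, "grip": 100}, {"xyz": [0, 0, -41], "roll": 0.0, "grip": 100}, {"xyz": [0, 39, 0], "roll": 0.0, "grip": 100}]'

```text
time_s: 5.55
position: [0.5047, -0.2954, 0.1576]
tcp_rot: [[0.136, 0.991, 0.004], [0.991, -0.136, -0.005], [-0.005, 0.005, -1.0]]
force: [0.5, -0.1, 0.7]
opening: 0.153
grasp_force: 0.0
```

```bash
python3 - <<'E'
from h import *
np.set_printoptions(precision=4,suppress=True)
s=bot.read_state(); print(s['time_s'],s['position'],s['opening'],s['joint_positions'])
E
```

```text
5.55 [ 0.5047 -0.2954  0.1576] 0.15327952260726466 [-41.2368  31.6839  91.8494  -0.1104  56.0968 -33.3777]
```

>>> move_arm --increments '[{"xyz": [0, 39, 0], "roll": 0, "grip": 100}, {"xyz": [0, 39, 0], "roll": 0, "grip": 100}, {"xyz": [0, 39, 0], "roll": 0, "grip": 100}, {"xyz": [0, 0, 0], "roll": 0, "grip": 100}, {"xyz": [0, 0, 0], "roll": 0, "grip": 100}]'

```text
time_s: 5.97
position: [0.6246, -0.3105, 0.1495]
tcp_rot: [[0.132, 0.991, 0.002], [0.991, -0.132, -0.001], [-0.001, 0.002, -1.0]]
force: [-1.3, 0.7, -0.6]
opening: 0.527
grasp_force: 0.0
```

>>> move_arm --increments '[{"xyz": [0, 0, 0], "roll": 0, "grip": 100}, {"xyz": [0, 0, 0], "roll": 0, "grip": 100}, {"xyz": [0, 0, 0], "roll": 0, "grip": 100}]'

```text
time_s: 6.22
position: [0.6212, -0.3107, 0.1492]
tcp_rot: [[0.135, 0.991, -0.001], [0.991, -0.135, 0.001], [0.0, -0.001, -1.0]]
force: [-0.3, 0.2, -0.1]
opening: 0.756
grasp_force: 0.0
```

```bash
python3 - <<'E'
from h import *
np.set_printoptions(precision=4,suppress=True)
s,im,d=cap('wrist','w1'); print(s['position'],s['opening'])
m=bot.camera_model('wrist'); T=np.array(m['tool_from_camera']); print(T,m['intrinsics'])
for r in bot.spot_in('coupon_center','wrist'):
    t=T@np.r_[r['at'],1]; print(r['conf'],np.array(s['tcp_rot'])@t[:3]+s['position'],t)
K=np.array(m['intrinsics']); v,u=np.indices(d.shape); x=u-K[0,2]; y=v-K[1,2]; r=np.hypot(x,y)+1e-9; th=r/K[0,0]
ok=(d>0)&(th<1.4); k=np.tan(th)*d/r
C=np.stack([x*k,y*k,d,np.ones_like(d)],-1)@T.T
W=C[...,:3]@np.array(s['tcp_rot']).T+s['position']
q=W[ok&(W[...,2]>.079)&(W[...,2]<.1)&(abs(W[...,0]-.6225)<.05)&(abs(W[...,1]+.311)<.08)]
print(len(q),np.median(q[:,2]),cv2.minAreaRect(q[:,:2].astype(np.float32)))
E
```

```text
[ 0.6212 -0.3107  0.1492] 0.7558959502571305
[[-0.0012 -0.961  -0.2766  0.0761]
 [ 1.     -0.0013 -0.0001  0.0001]
 [-0.0002 -0.2766  0.961  -0.1618]
 [ 0.      0.      0.      1.    ]] [[325.1923   0.     279.8794]
 [  0.     325.1923 210.2034]
 [  0.       0.       1.    ]]
0.98 [ 0.3881 -0.1675  0.0121] [ 0.1103 -0.2502  0.1374  1.    ]
0.71 [ 0.618  -0.2976  0.0883] [ 0.0125 -0.0049  0.061   1.    ]
9794 0.08874403594173524 ((0.6217536926269531, -0.302387535572052), (0.10552871972322464, 0.05759832635521889), 82.35576629638672)
```

View pics/w1.png

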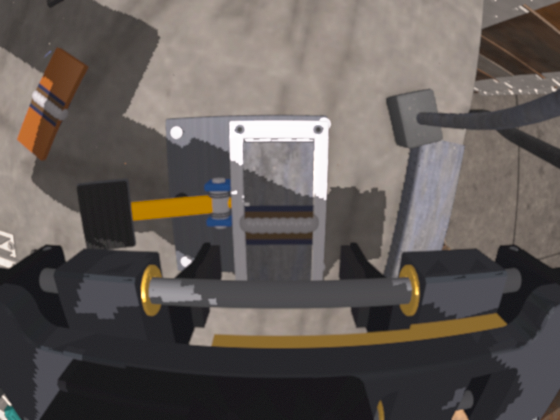

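The wrist picture shows the raised coupon at columns 245–315 with its bead at (280,222). The fingers straddle it, so I descend and grip.

>>> move_arm --increments '[{"xyz": [2, 0, 20], "roll": 0, "grip": 100}, {"xyz": [0, 0, 20], "roll": 0, "grip": 100}, {"xyz": [0, 0, 15], "roll": 0, "grip": 100}, {"xyz": [0, 0, 12], "roll": 0, "grip": 100}, {"xyz": [0, 0, 9], "roll": 0, "grip": 100}]'

```text
time_s: 6.73
position: [0.622, -0.3089, 0.0717]
tcp_rot: [[0.135, 0.991, -0.001], [0.991, -0.135, 0.001], [0.001, -0.001, -1.0]]
force: [-0.6, 0.4, 0.7]
opening: 0.995
grasp_force: 0.0
```

>>> move_arm --increments '[{"xyz": [0, 0, 0], "roll": 0, "grip": 100}, {"xyz": [0, 0, 0], "roll": 0, "grip": 30}, {"xyz": [0, 0, 0], "roll": 0, "grip": 30}, {"xyz": [0, 0, 0], "roll": 0, "grip": 30}, {"xyz": [0, 0, 0], "roll": 0, "grip": 30}]'

```text
time_s: 7.15
position: [0.6235, -0.3095, 0.0741]
tcp_rot: [[0.135, 0.991, 0.002], [0.991, -0.135, -0.001], [-0.001, 0.002, -1.0]]
force: [-0.5, -0.1, 0.3]
opening: 0.78
grasp_force: 0.0
```

>>> move_arm --increments '[{"xyz": [0, 0, 0], "roll": 0, "grip": 30}, {"xyz": [0, 0, 0], "roll": 0, "grip": 0}, {"xyz": [0, 0, 0], "roll": 0, "grip": 0}, {"xyz": [0, 0, 0], "roll": 0, "grip": 0}]'

```text
time_s: 7.48
position: [0.6214, -0.3087, 0.0732]
tcp_rot: [[0.134, 0.991, -0.003], [0.991, -0.134, 0.001], [0.0, -0.003, -1.0]]
force: [-5.0, -0.7, 3.5]
opening: 0.569
grasp_force: 30.0
```

>>> move_arm --increments '[{"xyz": [0, 0, -8], "roll": 0, "grip": 0}, {"xyz": [0, 0, -15], "roll": 0, "grip": 0}, {"xyz": [0, 0, -20], "roll": 0, "grip": 0}, {"xyz": [0, 0, -25], "roll": 0, "grip": 0}, {"xyz": [0, 0, -25], "roll": 0, "grip": 0}]'

```text
time_s: 7.9
position: [0.6226, -0.3082, 0.1652]
tcp_rot: [[0.135, 0.991, -0.001], [0.991, -0.135, 0.002], [0.002, -0.001, -1.0]]
force: [0.4, 0.2, -4.1]
opening: 0.569
grasp_force: 30.0
```

>>> move_arm --increments '[{"xyz": [0, 0, -25], "roll": 0, "grip": 0}, {"xyz": [0, -15, -25], "roll": 0, "grip": 0}, {"xyz": [0, -30, -20], "roll": 0, "grip": 0}, {"xyz": [0, -30, -10], "roll": 0, "grip": 0}]'

```text
time_s: 8.23
position: [0.55, -0.2995, 0.2483]
tcp_rot: [[0.134, 0.991, 0.005], [0.991, -0.134, -0.003], [-0.002, 0.006, -1.0]]
force: [-0.5, -1.1, -5.1]
opening: 0.569
grasp_force: 30.0
```

```bash
python3 - <<'E'
from plan import *
y=np.array([.9909,-.1346,0]);R=np.c_[np.cross(y,[0,0,-1]),y,[0,0,-1]]
s=bot.read_state(); print(s['position'],s['grasp_force'],s['force'],s['opening'])
plan([(.40,-.1,.32),(.42,0.03,.45),(.52,.11,.52)],0,-.1,vmax=34,R=R,p=(.549,-.299,.246))
E
```

```text
[ 0.55003766 -0.2995142   0.24831663] 29.999784529209137 [-0.45836155 -1.05347899 -5.08084729] 0.5690788224390619
[{"xyz":[22.1,-21.8,-9.3],"roll":-0.1,"grip":0},{"xyz":[24.2,-19.5,-9.2],"roll":0.0,"grip":0},{"xyz":[24.2,-19.5,-9.3],"roll":0.0,"grip":0},{"xyz":[24.2,-19.5,-9.2],"roll":0.0,"grip":0},{"xyz":[24.2,-19.5,-9.3],"roll":0.0,"grip":0}]
[{"xyz":[24.2,-19.5,-9.2],"roll":0.0,"grip":0},{"xyz":[24.2,-19.4,-9.3],"roll":0.0,"grip":0},{"xyz":[24.3,-19.5,-9.2],"roll":0.0,"grip":0},{"xyz":[21.8,2.6,-21.7],"roll":0.0,"grip":0},{"xyz":[21.8,2.6,-21.7],"roll":0.0,"grip":0}]
[{"xyz":[21.8,2.6,-21.7],"roll":0.0,"grip":0},{"xyz":[21.7,2.5,-21.6],"roll":0.0,"grip":0},{"xyz":[21.8,2.6,-21.7],"roll":0.0,"grip":0},{"xyz":[21.7,2.5,-21.6],"roll":0.0,"grip":0},{"xyz":[16.7,19.4,-14.0],"roll":0.0,"grip":0}]
[{"xyz":[16.7,19.4,-14.0],"roll":0.0,"grip":0},{"xyz":[16.7,19.5,-14.0],"roll":0.0,"grip":0},{"xyz":[16.7,19.4,-14.0],"roll":0.0,"grip":0},{"xyz":[16.7,19.5,-14.0],"roll":0.0,"grip":0}]
19 [0.52001463 0.11003116 0.52      ] [ 0.99938721 -0.03500263  0.        ]
```

Coupon is held (weight about 5 N); carrying it round the shield on the robot's side.

>>> move_arm --increments '[{"xyz": [22.1, -21.8, -9.3], "roll": -0.1, "grip": 0}, {"xyz": [24.2, -19.5, -9.2], "roll": 0, "grip": 0}, {"xyz": [24.2, -19.5, -9.3], "roll": 0, "grip": 0}, {"xyz": [24.2, -19.5, -9.2], "roll": 0, "grip": 0}, {"xyz": [24.2, -19.5, -9.3], "roll": 0, "grip": 0}]'

```text
time_s: 8.65
position: [0.4544, -0.1731, 0.2921]
tcp_rot: [[0.036, 0.999, 0.001], [0.999, -0.036, 0.001], [0.001, 0.001, -1.0]]
force: [-0.1, -0.2, -3.2]
opening: 0.57
grasp_force: 30.0
```

>>> move_arm --increments '[{"xyz": [24.2, -19.5, -9.2], "roll": 0, "grip": 0}, {"xyz": [24.2, -19.4, -9.3], "roll": 0, "grip": 0}, {"xyz": [24.3, -19.5, -9.2], "roll": 0, "grip": 0}, {"xyz": [21.8, 2.6, -21.7], "roll": 0, "grip": 0}, {"xyz": [21.8, 2.6, -21.7], "roll": 0, "grip": 0}]'

```text
time_s: 9.07
position: [0.404, -0.0544, 0.3629]
tcp_rot: [[0.036, 0.999, -0.002], [0.999, -0.036, 0.002], [0.002, -0.002, -1.0]]
force: [1.6, -0.0, -4.2]
opening: 0.569
grasp_force: 30.0
```

>>> move_arm --increments '[{"xyz": [21.8, 2.6, -21.7], "roll": 0, "grip": 0}, {"xyz": [21.7, 2.5, -21.6], "roll": 0, "grip": 0}, {"xyz": [21.8, 2.6, -21.7], "roll": 0, "grip": 0}, {"xyz": [21.7, 2.5, -21.6], "roll": 0, "grip": 0}, {"xyz": [16.7, 19.4, -14.0], "roll": 0, "grip": 0}]'

```text
time_s: 9.48
position: [0.4373, 0.0485, 0.4662]
tcp_rot: [[0.033, 0.999, 0.001], [0.999, -0.033, 0.001], [0.001, 0.001, -1.0]]
force: [0.0, -0.1, -4.8]
opening: 0.575
grasp_force: 30.0
```

>>> move_arm --increments '[{"xyz": [16.7, 19.4, -14.0], "roll": 0, "grip": 0}, {"xyz": [16.7, 19.5, -14.0], "roll": 0, "grip": 0}, {"xyz": [16.7, 19.4, -14.0], "roll": 0, "grip": 0}, {"xyz": [16.7, 19.5, -14.0], "roll": 0, "grip": 0}]'

```text
time_s: 9.82
position: [0.5201, 0.1116, 0.52]
tcp_rot: [[0.034, 0.999, -0.0], [0.999, -0.034, 0.001], [0.001, -0.0, -1.0]]
force: [0.7, -0.3, -4.5]
opening: 0.566
grasp_force: 30.0
```

```bash
python3 - <<'E'
from h import *
np.set_printoptions(precision=4,suppress=True)
s=bot.read_state(); print(s['time_s'],s['position'],s['tcp_rot'],s['joint_positions'],s['grasp_force'],s['force'],s['opening'])
E
```

```text
9.8167 [0.5201 0.1116 0.52  ] [[ 0.0341  0.9994 -0.0002]
 [ 0.9994 -0.0341  0.001 ]
 [ 0.001  -0.0002 -1.    ]] [  0.036   11.0895  66.2944   0.0567 102.6279   2.0049] 29.998074173927307 [ 0.659  -0.3221 -4.4708] 0.566306413332403
```

The shoulder offset means the arm's plane has azimuth q1, about 0°, which matches the camera's lean. The rows can't tilt the tool directly. I'll drive outward to the edge of reach, high up and clear, and see whether the pose leans there.

>>> move_arm --increments '[{"xyz": [0, 35, 0], "roll": 0, "grip": 0}, {"xyz": [0, 35, 0], "roll": 0, "grip": 0}, {"xyz": [0, 35, 0], "roll": 0, "grip": 0}, {"xyz": [0, 35, 0], "roll": 0, "grip": 0}, {"xyz": [0, 35, 0], "roll": 0, "grip": 0}]'

```text
time_s: 10.23
position: [0.696, 0.1046, 0.5186]
tcp_rot: [[0.034, 0.999, -0.001], [0.999, -0.034, 0.001], [0.001, -0.001, -1.0]]
force: [0.6, -0.0, -5.2]
opening: 0.568
grasp_force: 30.0
```

>>> move_arm --increments '[{"xyz": [0, 30, 0], "roll": 0, "grip": 0}, {"xyz": [0, 30, 0], "roll": 0, "grip": 0}, {"xyz": [0, 20, 0], "roll": 0, "grip": 0}]'

```text
time_s: 10.48
position: [0.7772, 0.1013, 0.5165]
tcp_rot: [[0.035, 0.999, -0.002], [0.999, -0.035, 0.001], [0.001, -0.002, -1.0]]
force: [0.4, 0.6, -5.6]
opening: 0.573
grasp_force: 30.0
```

```bash
python3 - <<'E'
from h import *
np.set_printoptions(precision=4,suppress=True)
s=bot.read_state(); print(s['time_s'],s['position'],s['tcp_rot'],s['joint_positions'],s['grasp_force'],s['force'],s['opening'])
E
```

```text
10.4833 [0.7772 0.1013 0.5165] [[ 0.0347  0.9994 -0.0019]
 [ 0.9994 -0.0347  0.0009]
 [ 0.0008 -0.0019 -1.    ]] [ -0.7386  40.3561  19.2634   0.0586 120.4905   1.2785] 29.999065697193146 [ 0.4193  0.6222 -5.6179] 0.5732809391505778
```

>>> move_arm --increments '[{"xyz": [0, 10, 0], "roll": 0, "grip": 0}, {"xyz": [0, 10, 0], "roll": 0, "grip": 0}, {"xyz": [0, 10, 0], "roll": 0, "grip": 0}, {"xyz": [0, 10, 0], "roll": 0, "grip": 0}]'

```text
time_s: 10.82
position: [0.804, 0.0986, 0.5089]
tcp_rot: [[0.034, 0.999, 0.006], [0.999, -0.034, 0.002], [0.002, 0.006, -1.0]]
force: [0.1, -0.3, -4.4]
opening: 0.573
grasp_force: 30.0
```

```bash
python3 - <<'E'
from h import *
np.set_printoptions(precision=4,suppress=True)
s=bot.read_state(); print(s['time_s'],s['position'],s['tcp_rot'],s['joint_positions'],s['grasp_force'],s['force'],s['opening'])
E
```

```text
10.8167 [0.804  0.0986 0.5089] [[ 0.0345  0.9994  0.0064]
 [ 0.9994 -0.0345  0.0018]
 [ 0.002   0.0064 -1.    ]] [ -0.9269  44.2017  12.6616   0.1267 122.7694   1.1181] 29.999074637889862 [ 0.1239 -0.3238 -4.4132] 0.5728708270605665
```

>>> move_arm --increments '[{"xyz": [0, 20, 0], "roll": 0, "grip": 0}, {"xyz": [0, 20, 0], "roll": 0, "grip": 0}, {"xyz": [0, 20, 0], "roll": 0, "grip": 0}, {"xyz": [0, 20, 0], "roll": 0, "grip": 0}, {"xyz": [0, 20, 0], "roll": 0, "grip": 0}]'

```text
time_s: 11.23
position: [0.8437, 0.0878, 0.4755]
tcp_rot: [[0.035, 0.998, 0.06], [0.999, -0.035, 0.007], [0.009, 0.06, -0.998]]
force: [0.2, 0.7, -5.0]
opening: 0.568
grasp_force: 30.0
```

```bash
python3 - <<'E'
from h import *
np.set_printoptions(precision=4,suppress=True)
s=bot.read_state(); print(s['time_s'],s['position'],s['tcp_rot'],s['joint_positions'],s['grasp_force'],s['force'],s['opening'])
E
```

```text
11.2333 [0.8437 0.0878 0.4755] [[ 0.0349  0.9976  0.0598]
 [ 0.9994 -0.0354  0.0067]
 [ 0.0088  0.0596 -0.9982]] [ -1.7535  46.6331  12.5796   0.553  117.3687   0.5331] 29.99913454055786 [ 0.1666  0.6546 -5.0268] 0.568334345236472
```

It leans the right way (3.4° so far), so I continue with a lift component.

>>> move_arm --increments '[{"xyz": [0, 35, -10], "roll": 0, "grip": 0}, {"xyz": [0, 35, -10], "roll": 0, "grip": 0}, {"xyz": [0, 35, -10], "roll": 0, "grip": 0}, {"xyz": [0, 35, -10], "roll": 0, "grip": 0}, {"xyz": [0, 35, -10], "roll": 0, "grip": 0}]'

```text
time_s: 11.65
position: [0.8863, 0.0698, 0.4665]
tcp_rot: [[0.033, 0.985, 0.168], [0.999, -0.037, 0.016], [0.022, 0.167, -0.986]]
force: [0.5, -1.6, -6.0]
opening: 0.569
grasp_force: 30.0
```

```bash
python3 - <<'E'
from h import *
np.set_printoptions(precision=4,suppress=True)
s=bot.read_state(); print(s['time_s'],s['position'],s['tcp_rot'],s['joint_positions'],s['grasp_force'],s['force'],s['opening'])
E
```

```text
11.65 [0.8863 0.0698 0.4665] [[ 0.0333  0.9852  0.1679]
 [ 0.9992 -0.0366  0.0164]
 [ 0.0223  0.1673 -0.9857]] [ -3.1763  47.5296  12.5644   1.5691 110.2953  -0.4896] 29.998978078365326 [ 0.5266 -1.5731 -6.0241] 0.5689814859910237
```

>>> move_arm --increments '[{"xyz": [3, 35, -10], "roll": 0, "grip": 0}, {"xyz": [3, 35, -10], "roll": 0, "grip": 0}, {"xyz": [3, 35, -10], "roll": 0, "grip": 0}, {"xyz": [3, 35, -10], "roll": 0, "grip": 0}, {"xyz": [3, 35, -10], "roll": 0, "grip": 0}]'

```text
time_s: 12.07
position: [0.9193, 0.0685, 0.4773]
tcp_rot: [[0.03, 0.959, 0.28], [0.999, -0.039, 0.025], [0.035, 0.279, -0.96]]
force: [-0.3, -0.2, -4.9]
opening: 0.57
grasp_force: 30.0
```

```bash
python3 - <<'E'
from h import *
np.set_printoptions(precision=4,suppress=True)
s=bot.read_state(); print(s['time_s'],s['position'],s['tcp_rot'],s['joint_positions'],s['grasp_force'],s['force'],s['opening'])
E
```

```text
12.0667 [0.9193 0.0685 0.4773] [[ 0.03    0.9594  0.2803]
 [ 0.9989 -0.0385  0.0251]
 [ 0.0349  0.2793 -0.9596]] [ -3.4573  47.3437  12.5533   2.4769 103.9185  -0.5166] 29.99881535768509 [-0.2702 -0.1907 -4.8774] 0.5697961340629153
```

>>> move_arm --increments '[{"xyz": [3, 35, -10], "roll": 0, "grip": 0}, {"xyz": [3, 35, -10], "roll": 0, "grip": 0}, {"xyz": [3, 30, -10], "roll": 0, "grip": 0}, {"xyz": [0, 0, 0], "roll": 0, "grip": 0}]'

```text
time_s: 12.4
position: [0.9334, 0.0673, 0.4941]
tcp_rot: [[0.028, 0.938, 0.345], [0.999, -0.041, 0.029], [0.042, 0.344, -0.938]]
force: [0.0, -0.6, -4.6]
opening: 0.572
grasp_force: 30.0
```

```bash
python3 - <<'E'
from plan import *
np.set_printoptions(precision=4,suppress=True)
s=bot.read_state(); R=np.array(s['tcp_rot']);p=np.array(s['position']); print(s['time_s'],p,R,s['grasp_force'])
# target: coupon centre 13 mm behind TCP on view point
z=np.array([-.342,.012,.940]); vp=np.array([.626,.243,.181])+.12*z
tcp=vp+.013*R[:,2]; print('vp',vp,'tcp',tcp,'angle',np.degrees(np.arccos(-R[:,2]@z)), 'y', R[:,0], 'x',R[:,1])
plan([(.80,.10,.48),tcp-.15*R[:,2],tcp-.05*R[:,2]],0,0,vmax=38)
E
```

```text
12.4 [0.9334 0.0673 0.4941] [[ 0.0281  0.938   0.3455]
 [ 0.9987 -0.0407  0.0293]
 [ 0.0415  0.3442 -0.938 ]] 29.999189972877502
vp [0.585  0.2444 0.2938] tcp [0.5895 0.2448 0.2816] angle 1.822160518377925 y [0.0281 0.9987 0.0415] x [ 0.938  -0.0407  0.3442]
[{"xyz":[7.1,-32.8,-8.0],"roll":0.0,"grip":0},{"xyz":[7.1,-32.8,-8.0],"roll":0.0,"grip":0},{"xyz":[7.1,-32.9,-8.0],"roll":0.0,"grip":0},{"xyz":[7.0,-32.8,-7.9],"roll":0.0,"grip":0},{"xyz":[16.3,-34.0,-4.1],"roll":0.0,"grip":0}]
[{"xyz":[16.3,-34.0,-4.0],"roll":0.0,"grip":0},{"xyz":[16.3,-34.0,-4.1],"roll":0.0,"grip":0},{"xyz":[16.3,-33.9,-4.0],"roll":0.0,"grip":0},{"xyz":[16.3,-34.0,-4.1],"roll":0.0,"grip":0},{"xyz":[16.3,-33.9,-4.0],"roll":0.0,"grip":0}]
[{"xyz":[16.4,-34.0,-4.1],"roll":0.0,"grip":0},{"xyz":[16.3,-33.9,-4.0],"roll":0.0,"grip":0},{"xyz":[0.0,-0.0,33.3],"roll":0.0,"grip":0},{"xyz":[0.0,-0.0,33.3],"roll":0.0,"grip":0},{"xyz":[0.0,-0.0,33.4],"roll":0.0,"grip":0}]
15 [0.5722 0.2433 0.3285] [ 0.938  -0.0407  0.3442]
```

```bash
python3 - <<'E'
from plan import *
R=np.array(bot.read_state()['tcp_rot'])
tcp=np.array([.5895,.2448,.2816])
plan([(.84,.20,.48),tcp-.15*R[:,2]],0,0,vmax=38)
E
```

```text
[{"xyz":[25.9,-19.6,-3.0],"roll":0.0,"grip":0},{"xyz":[25.9,-19.6,-3.0],"roll":0.0,"grip":0},{"xyz":[25.8,-19.6,-3.1],"roll":0.0,"grip":0},{"xyz":[25.9,-19.5,-3.0],"roll":0.0,"grip":0},{"xyz":[25.8,-19.6,-3.1],"roll":0.0,"grip":0}]
[{"xyz":[3.3,-33.9,-5.5],"roll":0.0,"grip":0},{"xyz":[3.3,-33.9,-5.5],"roll":0.0,"grip":0},{"xyz":[3.3,-33.9,-5.4],"roll":0.0,"grip":0},{"xyz":[3.3,-33.9,-5.5],"roll":0.0,"grip":0},{"xyz":[3.3,-33.9,-5.4],"roll":0.0,"grip":0}]
[{"xyz":[3.3,-33.9,-5.5],"roll":0.0,"grip":0},{"xyz":[3.2,-33.9,-5.4],"roll":0.0,"grip":0},{"xyz":[3.3,-33.9,-5.5],"roll":0.0,"grip":0},{"xyz":[3.2,-33.9,-5.4],"roll":0.0,"grip":0}]
14 [0.53763699 0.24039777 0.42227057] [ 0.9379995  -0.04066785  0.34424273]
```

>>> move_arm --increments '[{"xyz": [16, -30, -3], "roll": 0, "grip": 0}, {"xyz": [26, -20, -3], "roll": 0, "grip": 0}, {"xyz": [26, -20, -3], "roll": 0, "grip": 0}, {"xyz": [26, -20, -3], "roll": 0, "grip": 0}, {"xyz": [30, -15, -3], "roll": 0, "grip": 0}]'

```text
time_s: 12.82
position: [0.8322, 0.1946, 0.476]
tcp_rot: [[0.029, 0.94, 0.341], [0.999, -0.042, 0.029], [0.041, 0.34, -0.94]]
force: [0.3, 0.3, -4.3]
opening: 0.574
grasp_force: 30.0
```

>>> move_arm --increments '[{"xyz": [3.3, -34, -5.5], "roll": 0, "grip": 0}, {"xyz": [3.3, -34, -5.5], "roll": 0, "grip": 0}, {"xyz": [3.3, -34, -5.5], "roll": 0, "grip": 0}, {"xyz": [3.3, -34, -5.5], "roll": 0, "grip": 0}, {"xyz": [3.3, -34, -5.5], "roll": 0, "grip": 0}]'

```text
time_s: 13.23
position: [0.6633, 0.2174, 0.4447]
tcp_rot: [[0.028, 0.939, 0.342], [0.999, -0.041, 0.03], [0.042, 0.341, -0.939]]
force: [-0.2, -0.3, -3.9]
opening: 0.567
grasp_force: 30.0
```

>>> move_arm --increments '[{"xyz": [3.3, -34, -5.5], "roll": 0, "grip": 0}, {"xyz": [3.3, -34, -5.5], "roll": 0, "grip": 0}, {"xyz": [3.3, -34, -5.5], "roll": 0, "grip": 0}, {"xyz": [0, -25, 0], "roll": 0, "grip": 0}, {"xyz": [0, 0, 0], "roll": 0, "grip": 0}]'

```text
time_s: 13.65
position: [0.5331, 0.2319, 0.4149]
tcp_rot: [[0.026, 0.942, 0.333], [0.999, -0.038, 0.03], [0.041, 0.332, -0.942]]
force: [-0.3, -0.6, -5.8]
opening: 0.57
grasp_force: 30.0
```

```bash
python3 - <<'E'
from plan import *
np.set_printoptions(precision=4,suppress=True)
s,im,d=cap('scene','s2'); R=np.array(s['tcp_rot']);p=np.array(s['position']); print(s['time_s'],p,R,s['grasp_force'],s['joint_positions'])
for r in bot.spot_in('camera_head','scene'): print(r['conf'],w('scene',r['at']))
for r in bot.spot_in('coupon_center','scene'): print(r['conf'],w('scene',r['at']))
_,im,d=cap('wrist','w2')
m=bot.camera_model('wrist'); T=np.array(m['tool_from_camera'])
for l in ['camera_head','coupon_center']:
    for r in bot.spot_in(l,'wrist'):
        t=T@np.r_[r['at'],1]; print(l,r['conf'],R@t[:3]+p,t[:3])
vp=np.array([.585,.2444,.2938]); tcp=vp+.013*R[:,2]
plan([tcp-.05*R[:,2],tcp],0,0,vmax=25)
E
```

```text
13.65 [0.5331 0.2319 0.4149] [[ 0.0261  0.9424  0.3334]
 [ 0.9988 -0.0381  0.0296]
 [ 0.0406  0.3322 -0.9423]] 29.999217689037323 [14.1065  9.189  86.4248 -3.319  65.0939 16.8877]
0.66 [0.6256 0.2507 0.1759]
0.71 [ 0.3789 -0.1611  0.0077]
0.56 [0.5296 0.2559 0.4318]
camera_head 0.5 [0.6165 0.2763 0.1769] [ 0.0369 -0.0021  0.2535]
coupon_center 0.88 [0.5274 0.2589 0.4307] [ 0.0275 -0.0011 -0.016 ]
[{"xyz":[2.2,-0.7,23.6],"roll":0.0,"grip":0},{"xyz":[2.3,-0.6,23.6],"roll":0.0,"grip":0},{"xyz":[2.2,-0.7,23.6],"roll":0.0,"grip":0},{"xyz":[2.3,-0.6,23.7],"roll":0.0,"grip":0},{"xyz":[-0.0,-0.3,25.0],"roll":0.0,"grip":0}]
[{"xyz":[-0.1,-0.3,25.0],"roll":0.0,"grip":0}]
6 [0.5893 0.2447 0.2815] [ 0.9386 -0.0415  0.3426]
```

View pics/w2.png

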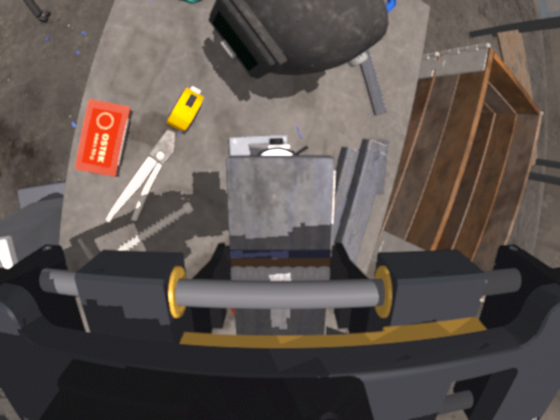

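The wrist picture shows the coupon held at columns 228–332 with its bead near (280,268), almost in line with the fingers. The inspection camera's plate lies beyond at (265,145). Moving in.

>>> move_arm --increments '[{"xyz": [2, -0.6, 23.6], "roll": 0, "grip": 0}, {"xyz": [2, -0.6, 23.6], "roll": 0, "grip": 0}, {"xyz": [2, -0.6, 23.6], "roll": 0, "grip": 0}, {"xyz": [1.5, -0.6, 23.6], "roll": 0, "grip": 0}, {"xyz": [0, -0.3, 20], "roll": 0, "grip": 0}]'

```text
time_s: 14.37
position: [0.5791, 0.2425, 0.3072]
tcp_rot: [[0.029, 0.94, 0.341], [0.999, -0.041, 0.029], [0.042, 0.34, -0.939]]
force: [-0.5, -0.0, -4.7]
opening: 0.568
grasp_force: 30.0
```

>>> move_arm --increments '[{"xyz": [0, -0.3, 15], "roll": 0, "grip": 0}, {"xyz": [0, 0, 10], "roll": 0, "grip": 0}, {"xyz": [0, 0, 5], "roll": 0, "grip": 0}, {"xyz": [0, 0, 0], "roll": 0, "grip": 0}, {"xyz": [0, 0, 0], "roll": 0, "grip": 0}]'

```text
time_s: 14.78
position: [0.5885, 0.2434, 0.2812]
tcp_rot: [[0.028, 0.939, 0.343], [0.999, -0.041, 0.03], [0.042, 0.342, -0.939]]
force: [-0.4, -0.7, -5.3]
opening: 0.572
grasp_force: 30.0
```

```bash
python3 - <<'E'
from plan import *
np.set_printoptions(precision=4,suppress=True)
s,im,d=cap('scene','s3'); R=np.array(s['tcp_rot']);p=np.array(s['position']); print(s['time_s'],p,R,s['grasp_force'],s['force'])
for n in ['scene','top']:
  if n=='top': _,_,d=cap(n)
  for l in ['coupon_center','camera_head']:
    for r in bot.spot_in(l,n): print(n,l,r['conf'],w(n,r['at']))
P=cloud('scene',d) if 0 else None
z=np.array([-.342,.012,.940]); y=np.array([0,1,0])-.012*z; y/=np.linalg.norm(y); V=np.c_[np.cross(y,z),y,z]
c=p+R@[.002,0,-.013]; print('in view frame mm',1000*(V.T@(c-[.585,.2444,.2938])),'ang',np.degrees(np.arccos(-R[:,2]@z)),np.degrees(np.arccos(R[:,0]@y)))
cv2.imwrite('pics/s3c.png',cv2.resize(cv2.imread('pics/s3.png')[190:310,130:290],None,fx=4,fy=4))
E
```

```text
14.7833 [0.5885 0.2434 0.2812] [[ 0.0285  0.939   0.3429]
 [ 0.9987 -0.0411  0.0295]
 [ 0.0418  0.3416 -0.9389]] 29.999186396598816 [-0.3977 -0.7002 -5.3388]
scene coupon_center 0.83 [0.584  0.2688 0.2957]
scene coupon_center 0.53 [ 0.4072 -0.1292  0.0073]
scene camera_head 0.62 [0.6219 0.255  0.1753]
top coupon_center 0.72 [ 0.3801 -0.1681  0.0036]
top coupon_center 0.62 [0.5864 0.2068 0.2987]
top coupon_center 0.48 [ 0.4695 -0.0411  0.0123]
top camera_head 0.72 [0.6512 0.2311 0.1829]
in view frame mm [-0.9997  0.6061  0.011 ] ang 1.8293076836962487 3.348367017912186
```

View pics/s3c.png

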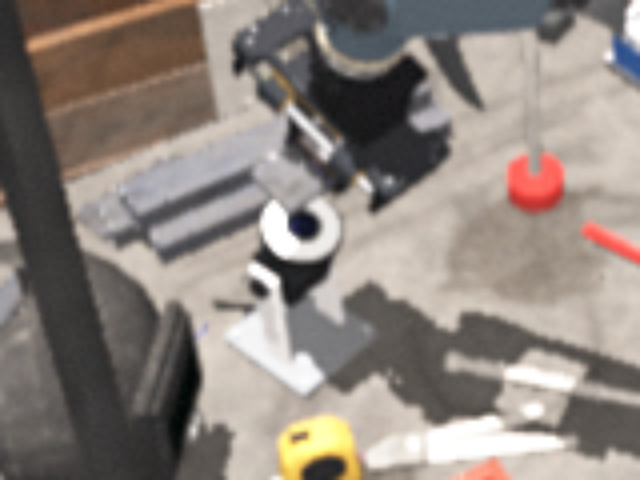

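The crop shows the coupon at (285,180), held above the ring light at (300,228) and clear of it. The measured pose is within about 1 mm and 4° of the target, so I hand in.

```bash
python3 -c "
from rig import bot
print(bot.hand_in())"
```

```text
the job is handed in; nothing more can be done
None
```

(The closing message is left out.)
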